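Crank the bench clamp shut on the pine block

ROBOT

A 7-joint arm with a two-finger parallel gripper is mounted at the origin on the work surface. World frame = base frame: x ahead of the robot, y to its left, z up, the work surface at z = 0. Lengths are in m, angles in rad, forces in N, time in s.
With the tool pointing down it reaches from about 0.4 to 0.85 m from the base axis. Payload 4.5 kg.
Tool frame: the origin (TCP) lies on the centre line of the jaws, within the pads' length; the fingertips stand r.tip_reach ahead of it and the grasp point (between the pads) lies 3 mm ahead of it (r.tip_reach is the distance from the TCP to the fingertips, in m); z points along the fingers, y is the line along which they close (so a half turn about z gives the same grasp; the last joint's range is limited). The gripper opens to 88 mm and grips with 3 to 60 N. Pads are 18 mm wide; open, the fingers measure 123 mm over their backs; the gripper's body (75 mm by 187 mm) begins 45 mm behind the grasp point.
Start: joints at [1.375, 0.689, -0.195, 1.565, 0.157, 0.902, -0.215], TCP at [0.142, -0.609, 0.261] pointing down, gripper open.
Joint ranges: [-3.01, 3.01], [-0.46, 2.08], [-1.47, 1.51], [0.13, 2.56], [-1, 4.14], [0.04, 2.09], [-2.66, 2.66]. Speed limits (rad/s): [2.57, 2.57, 3.14, 3.14, 3.14, 3.14, 3.14].

INTERFACE

Orientations are given as a unit quaternion [x, y, z, w].
In Python, from plant import readout, eyes, ticket, r gives the robot as it stands. The module is installed in compiled form; this text tells all that it offers.
- The arm moves only by the tool carry_out, never from a script. Its argument "motion" is a list that holds one entry, the list of rows, each a list of 7 numbers: the shift along the tool's x, y, z in mm, then the turn, a rotation vector about the tool's x, y, z in rad, then the opening in per cent of the stroke, from 0 (shut) to 100 (fully open). In form: [[[dx, dy, dz, ax, ay, az, claw], ...]]. A call has 1 to 8 rows; each row shifts and turns the commanded pose from where the row before left it, along the tool's axes as they then stand; what a row does not reach is not made up. A row lasts 1/10 s, in which the tool goes at most 50 mm and 8.59 degrees, less where a joint would pass 70% of its speed; a pose out of reach is approached as far as the arm can. A call is refused whole if a number of a shift passes 50 or a number of a turn 0.15, either way. A call with a gripper value outside its range is refused whole. The fingers move at their own pace and stop on an object; "squeeze" is the grip in N (left out, the last holds). Time passes only in rows, so rows that do not move let the fingers close. It gives the time, the measured TCP pose, the force and the opening at its end, in the units of the state.
- readout.get_state(): the state, without advancing time (a new reading comes with each control period).
- eyes.snapshot(name): name is "side" or "top" or "wrist"; returns a dict with "pixels" (480x640x3 uint8, red, green, blue), "K" (3x3 intrinsics, pixels), "origin" and "attitude" of the camera in the world. Camera axes: x right, y down, z forward; pixel columns grow to the right and rows downward; lengths in m; the calibration is good to about 2 mm. The wrist camera is an equidistant fisheye: a pixel r from the principal point sees the ray r / f radians off the axis. A picture is of the moment at which its call begins. There is no depth.
- ticket.finish_job(): hands the job in, once; it reports no verdict.
The state is a dict: "clock": time; "q": joint angles; "qd": joint speeds; "joint_torque": joint torques, N m; "tool_pos": TCP position; "eef_rot": TCP orientation; "contact_force": force on the tool from outside, world axes, zero at the start; "moment": the same for the moment, N m; "opening": opening from 0.0 (shut) to 1.0 (fully open).
Only numpy, scipy, OpenCV 4.12 (cv2) and the standard library are available. Lean on these libraries where they do the work, as an engineer would, in place of code of your own. Each camera call takes 0.05 s, during which the arm holds its last target. There are 200 camera calls.

TASK

Clamp the pale pine block so that it can be drilled: turn the crank of the bench clamp in which it lies clockwise (seen from above), a full turn and more, until it reaches its stop and the block is pressed against the fixed jaw, then let go. Leave the other clamp, which holds the dark walnut block, as it is.

Things in the scene. Friction and masses are not known exactly. Their poses are not given: they have to be found in the camera images.
- clamp: Bench clamp with the pine block, fixed: dark base 310 x 120 x 12 mm, grey gear housing with teal crank, moving jaw with yellow sprung pad, grey fixed jaw. Origin at bench level; x from crank end to fixed jaw, z up. Fixed jaw's inner face at x = 90 mm, top 60 mm up. Upright crank axis at x = -110 mm, y = 0. Level crank arm, top 97 mm up; only its knob is above 100 mm. A twin clamp stands nearby.
- clamp_crank (a joint): Crank turn in rad, growing clockwise from above, 0 (open) to a hard stop at 8.2 (1.3 turns); starts at 0 to 1.2. At q the knob is 65 mm from the crank axis in direction (-cos q, +sin q) of the clamp's x, y. Each rad moves the jaw 6.1 mm towards the fixed jaw. Needs 2 to 3 N at the knob; stays where it is left.
- clamp_knob_center (a point): Centre of that crank's teal knob, upright, round, 25 mm in diameter, from 98 to 146 mm above the bench (centre 123 mm). It spins freely on its pin, so a steady grip of unchanging direction can carry it round the circle.
- pine_center (a point): Centre of the pale pine block, 50 x 70 x 40 mm (along the clamp's x, across, high), with two dark pilot holes on top; it lies loose on the clamp's base between the jaws, a little askew. The closing jaw pushes it along and squares it against the fixed jaw. Axes as the block's edges.
- spare_knob_center (a point): Centre of the equal teal knob on the crank of the other clamp, the one with the dark walnut block; to be left alone.
There are look-alikes about, which are no part of the job. What is shaped like the part that bears pine_center but yellow is not meant.

How it is judged:
By the outcome, as a careful person would: the job done as asked, in the order asked, and still so for the second after the job is handed in, with the robot touching nothing.
It also fails if it takes over 50 s, if anything falls off the work surface, if the arm or the gripper's body presses on something with over 40 N, if the wrist force passes 120 N, or if a joint passes its speed limit or range.

## Working session

There is one attempt and no reset: what is moved stays moved. The work goes in short steps, Python scripts to look and compute and a tool call to move; the robot and the scene stay as the last step left them, time stands still between calls to the robot, and variables do not carry over. Pictures are saved under pics/ and viewed, on a budget of 10 in all, crops included, one or two more only if the job needs it, and the job is handed in when it is done.

Besides the shell and the picture viewer there is one more tool, called after "Call:" as name(argument=value, ...), one argument or row to a line, values as JSON. carry_out: Moves the arm, as the interface text tells. Its arguments: {"type":"object","properties":{"motion":{"type":"array","items":{"type":"array","items":{"type":"array","items":{"type":"number"}}}},"squeeze":{"type":"number"}},"required":["motion"]}

```bash
mkdir -p pics; python3 - <<'E'
from plant import readout, eyes, ticket, r
import cv2,numpy as np,pickle
s=readout.get_state();print({k:np.round(v,3) for k,v in s.items()},r.tip_reach)
for n in("top","side"):
    d=eyes.snapshot(n);pickle.dump(d,open(n+'.pkl','wb'))
    print(n,d["K"],d["origin"],d["attitude"])
    cv2.imwrite(f'pics/{n}1.png',d["pixels"][:,:,::-1])
E
```

```text
{'clock': np.float64(0.0), 'q': array([ 1.375,  0.69 , -0.195,  1.566,  0.157,  0.903, -0.215]), 'qd': array([-0.   ,  0.001,  0.   ,  0.   ,  0.003, -0.001, -0.001]), 'joint_torque': array([-1.0000e-03, -5.2756e+01, -1.2670e+00, -1.5342e+01, -5.3000e-02,
        7.0000e-03,  0.0000e+00]), 'tool_pos': array([ 0.142, -0.608,  0.26 ]), 'eef_rot': array([ 0.993,  0.115, -0.   , -0.001]), 'contact_force': array([-0.312, -0.571, -0.387]), 'moment': array([-0.002,  0.009,  0.004]), 'opening': np.float64(0.998)} 0.022
top [[497.24734391   0.         319.45814993]
 [  0.         497.24734391 252.74374404]
 [  0.           0.           1.        ]] [ 0.52488225 -0.01798073  1.02832488] [-0.69955789  0.71381149 -0.02843638  0.01683113]
side [[449.73934568   0.         308.88613127]
 [  0.         449.73934568 245.48162801]
 [  0.           0.           1.        ]] [0.16414583 0.46675459 0.74799988] [-0.34737402  0.85436943 -0.36046672  0.13945573]
```

View pics/top1.png

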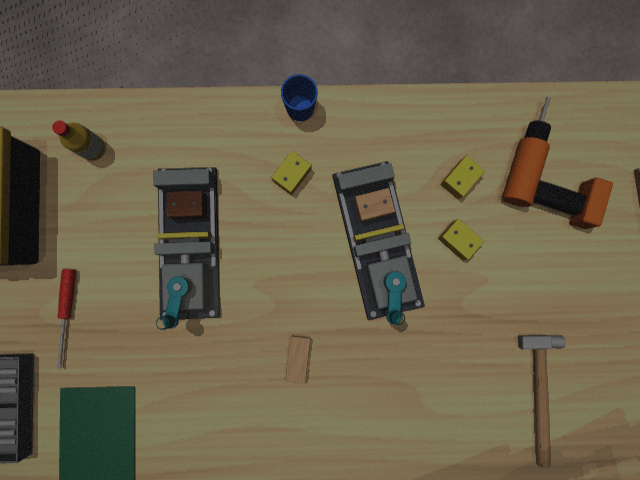

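View pics/side1.png

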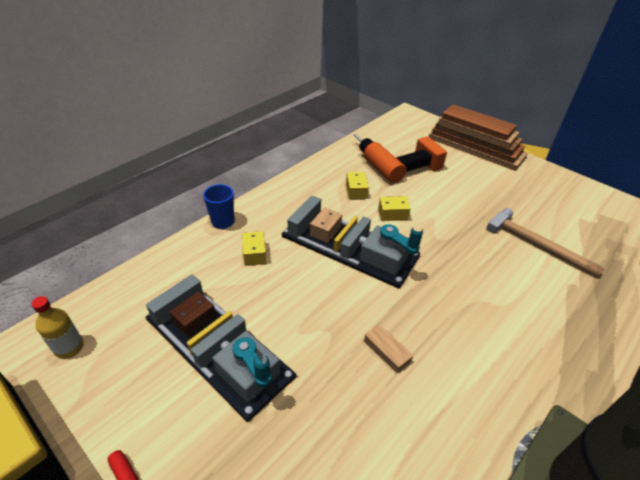

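Two candidates: the left clamp (crank hub about (177,287), dark walnut block at (185,204)) and the right clamp (hub (396,282), knob (397,317), pale block with two pilot holes at (376,204)). The right one fits. The yellow blocks and the loose slat at (298,360) are look-alikes. I'll measure the right clamp and confirm it in a crop.

```bash
cat > h.py <<'E'
import numpy as np,cv2
from scipy.spatial.transform import Rotation as R
def ray(d,u,v):
    a=np.linalg.inv(d["K"])@[u,v,1.]
    a=R.from_quat(d["attitude"]).apply(a); return np.array(d["origin"]),a/np.linalg.norm(a)
def plane(d,u,v,z):
    o,a=ray(d,u,v); return o+a*(z-o[2])/a[2]
def proj(d,p):
    c=R.from_quat(d["attitude"]).inv().apply(np.array(p)-d["origin"]); c=d["K"]@c; return c[:2]/c[2]
def tri(d1,p1,d2,p2):
    o1,a=ray(d1,*p1);o2,b=ray(d2,*p2)
    t=np.linalg.lstsq(np.c_[a,-b],o2-o1,rcond=None)[0]
    x,y=o1+a*t[0],o2+b*t[1]; return (x+y)/2,np.linalg.norm(x-y)
def teal(d):
    h=cv2.cvtColor(d["pixels"],cv2.COLOR_RGB2HSV); return cv2.inRange(h,(80,90,40),(100,255,255))
E
python3 - <<'E'
import pickle
from h import *
t,s=[pickle.load(open(n+'.pkl','rb')) for n in("top","side")]
for n,d in(("top",t),("side",s)):
    N,l,st,c=cv2.connectedComponentsWithStats(teal(d))
    for i in range(1,N):
        if st[i,4]>40: print(n,st[i],c[i].round(1))
# base: dark mask in top within ROI
h=cv2.cvtColor(t["pixels"],cv2.COLOR_RGB2HSV)
m=cv2.inRange(h,(0,0,0),(180,120,75)); roi=np.zeros_like(m); roi[155:325,325:430]=255; m&=roi
pts=cv2.findNonZero(cv2.morphologyEx(m,cv2.MORPH_OPEN,np.ones((3,3))))
box=cv2.boxPoints(cv2.minAreaRect(pts)); print(box)
w=np.array([plane(t,*p,.012) for p in box]);print(w.round(3),np.linalg.norm(w-np.roll(w,1,0),axis=1))
a=cv2.resize(t["pixels"][150:340,320:440],None,fx=3,fy=3,interpolation=2)
b=cv2.resize(s["pixels"][190:290,275:430],None,fx=2.8,fy=2.8,interpolation=2)
o=np.zeros((570,800,3),np.uint8);o[:570,:360]=a;o[:b.shape[0],362:362+b.shape[1]]=b
cv2.imwrite('pics/crop.png',o[:,:,::-1])
E
```

```text
top [385 272  21  53 683] [394.6 295.7]
top [165 277  23  51 572] [175.4 296.7]
top [160 316  10  13  66] [165.3 321.4]
side [380 225  42  29 571] [402.  238.5]
side [232 337  40  50 889] [252.  360.5]
[[330.88245 174.52942]
 [387.8236  160.29413]
 [424.35303 306.41177]
 [367.41187 320.64706]]
[[ 0.752 -0.062  0.012]
 [ 0.78  -0.181  0.012]
 [ 0.476 -0.247  0.012]
 [ 0.45  -0.13   0.012]] [0.30948962 0.12223977 0.31064377 0.12007429]
```

View pics/crop.png

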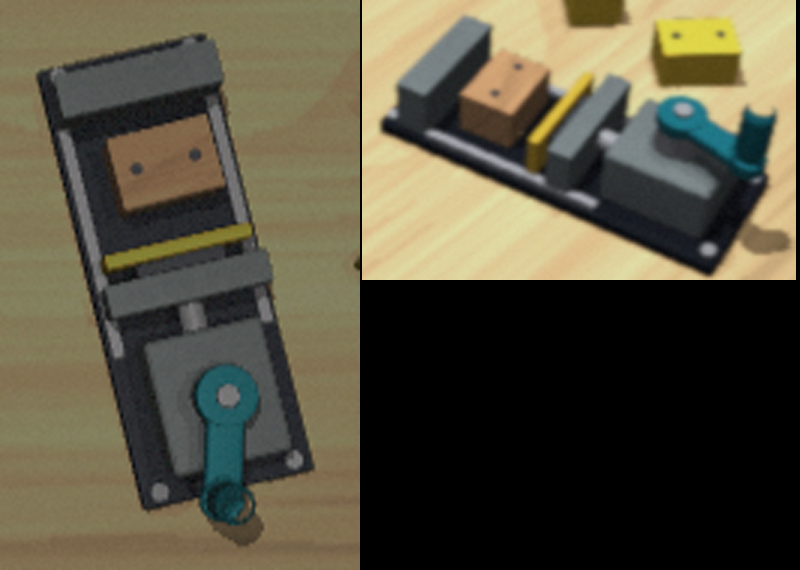

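The crop confirms the right-hand clamp: pale block with two pilot holes, hub at (396,282), knob top at about (397,318). The measured base is 310 x 121 mm, as specified.

```bash
python3 - <<'E'
import pickle
from h import *
t,s=[pickle.load(open(n+'.pkl','rb')) for n in("top","side")]
w=np.array([[.752,-.062],[.780,-.181],[.476,-.247],[.450,-.130]])
c=w.mean(0); xd=(w[0]+w[1]-w[2]-w[3]);xd/=np.linalg.norm(xd);yd=np.array([-xd[1],xd[0]])
ax1=c-.11*xd; hub=plane(t,396,282,.1); kt=plane(t,396.8,318,.146)
print("xd deg",np.degrees(np.arctan2(xd[1],xd[0])),"axis base",ax1,"hub",hub,"knobtop",kt)
sp=(275+(758-362)/2.8,190+112/2.8)
print("tri knob top",tri(t,(396.8,318),s,sp))
sh=(275+(683-362)/2.8,190+110/2.8); print("tri hub",tri(t,(396,282),s,sh))
for k in(ax1,hub[:2]):
    v=kt[:2]-k; print(np.linalg.norm(v),"q0",np.arctan2(v@yd,-v@xd))
# side-view knob silhouette check
for z in(.1,.123,.146): print(proj(s,[*kt[:2],z]),proj(t,[*kt[:2],z]))
from plant import readout
st=readout.get_state();Rt=R.from_quat(st["eef_rot"])
print("shift mm",1e3*Rt.inv().apply([*kt[:2],.26]-st["tool_pos"]),Rt.as_matrix().round(3))
E
```

```text
xd deg 12.468728269955111 axis base [ 0.50709446 -0.17874974] hub [ 0.526674   -0.17571651  0.1       ] knobtop [ 0.46305318 -0.16737573  0.146     ]
tri knob top (array([ 0.46388046, -0.16751167,  0.14036466]), np.float64(0.002908331781400236))
tri hub (array([ 0.52817827, -0.17539141,  0.09569198]), np.float64(0.003646890856985543))
0.045486286518633144 q0 0.4703559965880799
0.06416523175921 q0 0.3479782756968617
[413.93735042 244.63243393] [392.57210197 316.34790942]
[415.92954632 236.5457501 ] [394.63226231 317.15293628]
[417.99335283 228.16838586] [396.8 318. ]
shift mm [ 412.82570601 -355.99771751    0.52547419] [[ 0.974  0.228 -0.   ]
 [ 0.228 -0.974  0.002]
 [-0.    -0.002 -1.   ]]
```

Call:
carry_out(
  motion=[
    [[41,-35,0,0,0,0,100],[41,-35,0,0,0,0,100],[41,-36,0,0,0,0,100],[41,-36,0,0,0,0,100],[41,-36,0,0,0,0,100],[41,-36,0,0,0,0,100],[41,-36,0,0,0,0,100],[41,-36,0,0,0,0,100]],
  ],
  squeeze=25,
)

```text
clock: 0.9
tool_pos: [0.3768, -0.2822, 0.2606]
eef_rot: [0.993, 0.115, -0.0, -0.0]
contact_force: [0.6, 0.1, -0.8]
opening: 0.999
```

Call:
carry_out(
  motion=[
    [[41,-35,0,0,0,0,100],[41,-35,0,0,0,0,100],[0,0,0,0,0,0,100],[0,0,0,0,0,0,100],[0,0,0,0,0,0,100],[0,0,0,0,0,0,100]],
  ],
)

```text
clock: 1.5
tool_pos: [0.4341, -0.2051, 0.2606]
eef_rot: [0.994, 0.113, -0.001, 0.0]
contact_force: [0.4, -0.2, 0.5]
opening: 1.0
```

Call:
carry_out(
  motion=[
    [[12,-10,0,0,0,0,100],[12,-10,0,0,0,0,100],[12,-10,0,0,0,0,100],[0,0,10,0,0,0,100],[0,0,20,0,0,0,100],[0,0,10,0,0,0,100],[0,0,0,0,0,0,100],[0,0,0,0,0,0,100]],
  ],
)

```text
clock: 2.3
tool_pos: [0.4631, -0.1668, 0.2206]
eef_rot: [0.993, 0.114, -0.0, 0.0]
contact_force: [-0.1, -0.2, -0.0]
opening: 0.998
```

```bash
python3 - <<'E'
from plant import readout, eyes
from h import *
import pickle
d=eyes.snapshot("wrist");s=readout.get_state();print(s["tool_pos"],s["eef_rot"],d["K"],d["origin"],d["attitude"])
pickle.dump((d,s),open('w.pkl','wb'))
# project expected knob top & hub with equidistant model
im=d["pixels"].copy()
def fp(p):
    c=R.from_quat(d["attitude"]).inv().apply(np.array(p)-d["origin"]);th=np.arctan2(np.hypot(c[0],c[1]),c[2]);ph=np.arctan2(c[1],c[0])
    return d["K"][:2,2]+d["K"][0,0]*th*np.array([np.cos(ph),np.sin(ph)])
for p in([.463,-.1675,.146],[.5267,-.1757,.1]):
    u=fp(p);print(u);cv2.drawMarker(im,tuple(int(round(x)) for x in u),(255,0,0),0,10)
cv2.imwrite('pics/w1.png',im[:,:,::-1])
E
```

```text
[ 0.4634879  -0.16665087  0.2209949 ] [9.93467899e-01 1.14111641e-01 1.64329132e-04 2.01954330e-04] [[371.64829954   0.         322.45234411]
 [  0.         371.64829954 239.82325962]
 [  0.           0.           1.        ]] [ 0.54041605 -0.14886943  0.34464204] [ 0.77371883 -0.61458538 -0.09559445  0.1204395 ]
[323.50543403 266.75795108]
[357.49151317 154.78221362]
```

View pics/w1.png

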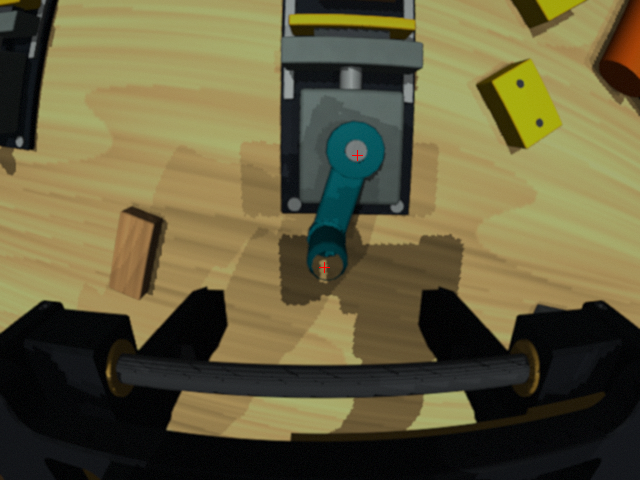

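Wrist view: the hub is at (356,152) and the knob top at (327,264), within a few px (about 1 mm) of the projected estimates. The knob lies between the open fingers, so I'll descend and grip.

Call:
carry_out(
  motion=[
    [[0,0,20,0,0,0,100],[0,0,25,0,0,0,100],[0,0,25,0,0,0,100],[0,0,20,0,0,0,100],[0,0,0,0,0,0,100],[0,0,0,0,0,0,20],[0,0,0,0,0,0,20],[0,0,0,0,0,0,20]],
  ],
)

```text
clock: 3.15
tool_pos: [0.4643, -0.1663, 0.1319]
eef_rot: [0.993, 0.115, 0.001, 0.0]
contact_force: [-0.4, -0.3, 0.2]
opening: 0.752
```

Call:
carry_out(
  motion=[
    [[0,0,0,0,0,0,20],[0,0,0,0,0,0,20],[0,0,0,0,0,0,20],[0,0,0,0,0,0,20]],
  ],
)

```text
clock: 3.55
tool_pos: [0.4636, -0.166, 0.1308]
eef_rot: [0.993, 0.115, 0.0, 0.0]
contact_force: [-0.5, -0.2, 0.7]
opening: 0.388
```

Call:
carry_out(
  motion=[
    [[0,0,0,0,0,0,10],[0,0,0,0,0,0,10],[0,0,0,0,0,0,10],[0,0,0,0,0,0,10]],
  ],
)

```text
clock: 3.95
tool_pos: [0.4639, -0.1663, 0.1308]
eef_rot: [0.993, 0.115, 0.0, 0.0]
contact_force: [0.3, -1.2, -0.3]
opening: 0.271
```

```bash
cat > arc.py <<'E'
import sys
from h import *
from plant import readout
A=np.array([float(sys.argv[1]),float(sys.argv[2])])  # axis
st=readout.get_state(); p=st["tool_pos"][:2]; a0=np.radians(12.5); xd=np.array([np.cos(a0),np.sin(a0)]);yd=np.array([-xd[1],xd[0]])
v=p-A; q=np.arctan2(v@yd,-v@xd); print("q",q,"r",np.linalg.norm(v),"op",st["opening"],st["contact_force"])
M=R.from_quat(st["eef_rot"]).as_matrix()[:2,:2]
dq=float(sys.argv[3]); qs=q+dq*np.arange(int(sys.argv[4])+1)
P=np.array([A+.065*(-np.cos(x)*xd+np.sin(x)*yd) for x in qs]); 
P[0]=p
print((1e3*np.diff(P,axis=0)@M).round(1).tolist(), "q end",qs[-1])
E
python3 arc.py .5267 -.1757 .15 32
```

```text
q 0.3661507072109102 r 0.0635064562650022 op 0.27127217881857535 [ 0.29718876 -1.20635093 -0.3066632 ]
[[2.9, -9.3], [5.5, -8.0], [6.7, -7.1], [7.6, -6.0], [8.5, -4.8], [9.1, -3.5], [9.5, -2.1], [9.7, -0.7], [9.7, 0.8], [9.5, 2.2], [9.0, 3.6], [8.4, 4.9], [7.6, 6.1], [6.6, 7.2], [5.4, 8.1], [4.1, 8.8], [2.8, 9.3], [1.4, 9.6], [-0.1, 9.7], [-1.6, 9.6], [-3.0, 9.3], [-4.3, 8.7], [-5.6, 8.0], [-6.7, 7.1], [-7.7, 6.0], [-8.5, 4.8], [-9.1, 3.4], [-9.5, 2.0], [-9.7, 0.6], [-9.7, -0.9], [-9.5, -2.3], [-9.0, -3.7]] q end 5.16615070721091
```

Call:
carry_out(
  motion=[
    [[4,-8.8,0,0,0,0,10],[5.5,-8,0,0,0,0,10],[6.7,-7.1,0,0,0,0,10],[7.6,-6,0,0,0,0,10],[8.5,-4.8,0,0,0,0,10],[9.1,-3.5,0,0,0,0,10],[9.5,-2.1,0,0,0,0,10],[9.7,-0.7,0,0,0,0,10]],
  ],
)

```text
clock: 4.75
tool_pos: [0.5132, -0.1109, 0.1307]
eef_rot: [0.993, 0.115, -0.001, -0.001]
contact_force: [-1.7, -0.3, 4.4]
opening: 0.272
```

```bash
python3 arc.py .5267 -.1757 .2 8
```

```text
q 1.5835336567506493 r 0.06617292804721694 op 0.2715327037040572 [-1.68239641 -0.30154209  4.37004397]
[[12.8, 2.8], [12.3, 4.1], [11.2, 6.5], [9.7, 8.6], [7.8, 10.4], [5.6, 11.7], [3.2, 12.6], [0.6, 13.0]] q end 3.183533656750649
```

Call:
carry_out(
  motion=[
    [[12.8,2,0,0,0,0,10],[12.3,4.1,0,0,0,0,10],[11.2,6.5,0,0,0,0,10],[9.7,8.6,0,0,0,0,10],[7.8,10.4,0,0,0,0,10],[5.6,11.7,0,0,0,0,10],[3.2,12.6,0,0,0,0,10],[0.6,13,0,0,0,0,10]],
  ],
)

```text
clock: 5.55
tool_pos: [0.5926, -0.164, 0.1309]
eef_rot: [0.993, 0.115, 0.002, -0.001]
contact_force: [1.9, 2.7, -0.4]
opening: 0.27
```

```bash
python3 arc.py .5267 -.1757 .2 8
```

```text
q -3.0994843059186836 r 0.06695253045147793 op 0.2698340568815282 [ 1.86654797  2.74270627 -0.39220747]
[[-4.0, 12.7], [-4.5, 12.2], [-6.8, 11.0], [-8.9, 9.4], [-10.6, 7.5], [-11.9, 5.2], [-12.7, 2.8], [-13.0, 0.2]] q end -1.4994843059186835
```

Call:
carry_out(
  motion=[
    [[-2.2,12.8,0,0,0,0,10],[-4.5,12.2,0,0,0,0,10],[-6.8,11,0,0,0,0,10],[-8.9,9.4,0,0,0,0,10],[-10.6,7.5,0,0,0,0,10],[-11.9,5.2,0,0,0,0,10],[-12.7,2.8,0,0,0,0,10],[-13,0.2,0,0,0,0,10]],
  ],
)

```text
clock: 6.35
tool_pos: [0.5342, -0.2391, 0.1307]
eef_rot: [0.993, 0.115, -0.0, -0.001]
contact_force: [0.8, 7.8, 3.2]
opening: 0.273
```

```bash
python3 arc.py .5282 -.1747 .2 8
```

```text
q -1.4456256453918717 r 0.0646904440612302 op 0.27273768678251914 [0.75426951 7.79038516 3.24696137]
[[-12.7, -2.8], [-11.8, -5.5], [-10.4, -7.7], [-8.7, -9.6], [-6.6, -11.2], [-4.2, -12.3], [-1.7, -12.9], [0.9, -12.9]] q end 0.15437435460812843
```

Call:
carry_out(
  motion=[
    [[-12.7,-3,0,0,0,0,10],[-11.8,-5.5,0,0,0,0,10],[-10.4,-7.7,0,0,0,0,10],[-8.7,-9.6,0,0,0,0,10],[-6.6,-11.2,0,0,0,0,10],[-4.2,-12.3,0,0,0,0,10],[-1.7,-12.9,0,0,0,0,10],[0.9,-12.9,0,0,0,0,10]],
  ],
)

```text
clock: 7.15
tool_pos: [0.4638, -0.1806, 0.1308]
eef_rot: [0.993, 0.114, -0.0, 0.001]
contact_force: [1.5, -1.8, 0.0]
opening: 0.274
```

```bash
python3 arc.py .5282 -.1747 .16 8
```

```text
q 0.12685636479047857 r 0.06468374315614817 op 0.2742070209393347 [ 1.46640569 -1.82933184  0.03390845]
[[1.9, -10.2], [3.8, -9.7], [5.3, -8.9], [6.7, -8.0], [7.9, -6.8], [8.8, -5.5], [9.6, -4.0], [10.1, -2.4]] q end 1.4068563647904786
```

Call:
carry_out(
  motion=[
    [[2,-10.2,0,0,0,0,10],[3.8,-9.7,0,0,0,0,10],[5.3,-8.9,0,0,0,0,10],[6.7,-8,0,0,0,0,10],[7.9,-6.8,0,0,0,0,10],[8.8,-5.5,0,0,0,0,10],[9.6,-4,0,0,0,0,10],[10.1,-2.4,0,0,0,0,10]],
  ],
)

```text
clock: 7.95
tool_pos: [0.5053, -0.1132, 0.1307]
eef_rot: [0.993, 0.115, -0.0, 0.0]
contact_force: [-1.3, -3.8, 2.2]
opening: 0.276
```

```bash
python3 arc.py .5282 -.1747 .06 12
```

```text
q 1.4318811797735678 r 0.0656064816661044 op 0.27638944347809474 [-1.26897094 -3.81749245  2.16264164]
[[4.0, 0.2], [3.9, -0.1], [3.9, 0.1], [3.9, 0.3], [3.9, 0.6], [3.8, 0.8], [3.8, 1.0], [3.7, 1.2], [3.6, 1.5], [3.5, 1.7], [3.4, 1.9], [3.3, 2.1]] q end 2.151881179773568
```

Slowly toward the stop (q mod 2π = 1.917), watching the force.

Call:
carry_out(
  motion=[
    [[4,-0.1,0,0,0,0,10],[3.9,0,0,0,0,0,10],[3.9,0.1,0,0,0,0,10],[3.9,0.3,0,0,0,0,10],[3.9,0.6,0,0,0,0,10],[3.8,0.8,0,0,0,0,10],[3.8,1,0,0,0,0,10]],
  ],
)

```text
clock: 8.65
tool_pos: [0.5323, -0.1092, 0.1307]
eef_rot: [0.993, 0.115, -0.0, -0.0]
contact_force: [-2.0, 3.0, 4.6]
opening: 0.274
```

Call:
carry_out(
  motion=[
    [[2,0.7,0,0,0,0,10],[2,0.8,0,0,0,0,10],[0,0,0,0,0,0,10]],
  ],
)

```text
clock: 8.95
tool_pos: [0.537, -0.1098, 0.1307]
eef_rot: [0.993, 0.115, 0.001, -0.0]
contact_force: [-0.7, 6.1, 3.4]
opening: 0.274
```

```bash
python3 arc.py .5282 -.1747 .04 4
```

```text
q 1.9236408742464528 r 0.06552417789939725 op 0.27359027599553715 [-0.71184023  6.06649163  3.3784371 ]
[[2.2, 1.5], [2.4, 1.1], [2.3, 1.2], [2.3, 1.3]] q end 2.083640874246453
```

Call:
carry_out(
  motion=[
    [[2,1,0,0,0,0,10],[0,0,0,0,0,0,10]],
  ],
)

```text
clock: 9.15
tool_pos: [0.5372, -0.1098, 0.1306]
eef_rot: [0.993, 0.115, -0.001, -0.001]
contact_force: [-5.2, 6.4, 6.3]
opening: 0.274
```

Call:
carry_out(
  motion=[
    [[2,1,0,0,0,0,10],[0,0,0,0,0,0,10]],
  ],
)

```text
clock: 9.35
tool_pos: [0.5374, -0.1098, 0.1305]
eef_rot: [0.993, 0.115, -0.003, -0.002]
contact_force: [-8.1, 8.0, 10.1]
opening: 0.271
```

```bash
python3 arc.py .5282 -.1747 .04 3
```

```text
q 1.9301412481458335 r 0.06552448072421899 op 0.2714692237700528 [-8.13483518  8.00091757 10.13930478]
[[2.2, 1.5], [2.4, 1.1], [2.3, 1.2]] q end 2.0501412481458337
```

The stop is reached: position no longer changes while the force rises. Now I'll let go and rise.

Call:
carry_out(
  motion=[
    [[0,0,0,0,0,0,80],[0,0,0,0,0,0,80],[0,0,0,0,0,0,80],[0,0,0,0,0,0,80],[0,0,0,0,0,0,80],[0,0,0,0,0,0,80],[0,0,-10,0,0,0,80],[0,0,-20,0,0,0,80]],
  ],
)

```text
clock: 10.15
tool_pos: [0.5397, -0.1115, 0.1604]
eef_rot: [0.993, 0.115, -0.001, -0.0]
contact_force: [0.4, 0.5, 0.6]
opening: 0.8
```

Call:
carry_out(
  motion=[
    [[0,0,-30,0,0,0,80],[0,0,-40,0,0,0,80],[-40,20,-20,0,0,0,80],[-40,20,0,0,0,0,80],[-40,20,0,0,0,0,80],[-40,30,0,0,0,0,80],[0,30,0,0,0,0,80],[0,30,0,0,0,0,80]],
  ],
)

```text
clock: 10.95
tool_pos: [0.4176, -0.2958, 0.2518]
eef_rot: [0.994, 0.114, -0.0, 0.0]
contact_force: [1.0, 0.2, -0.0]
opening: 0.798
```

Call:
carry_out(
  motion=[
    [[0,30,0,0,0,0,80],[0,30,0,0,0,0,80],[0,30,0,0,0,0,80],[0,30,0,0,0,0,80],[0,0,0,0,0,0,80],[0,0,0,0,0,0,80]],
  ],
)

```text
clock: 11.55
tool_pos: [0.446, -0.4111, 0.251]
eef_rot: [0.993, 0.114, 0.0, -0.0]
contact_force: [0.1, 1.4, 0.5]
opening: 0.8
```

```bash
python3 - <<'E'
from plant import eyes
from h import *
t=eyes.snapshot("top");s=eyes.snapshot("side")
a=cv2.resize(t["pixels"][150:340,320:440],None,fx=3,fy=3,interpolation=2)
b=cv2.resize(s["pixels"][190:290,275:430],None,fx=2.8,fy=2.8,interpolation=2)
e=cv2.resize(t["pixels"][150:340,140:330],None,fx=1.5,fy=1.5)
o=np.zeros((570,800,3),np.uint8);o[:,:360]=a;o[:280,362:362+b.shape[1]]=b;o[283:283+e.shape[0],362:362+e.shape[1]]=e
cv2.imwrite('pics/end.png',o[:,:,::-1])
E
```

```text
(no output)
```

View pics/end.png

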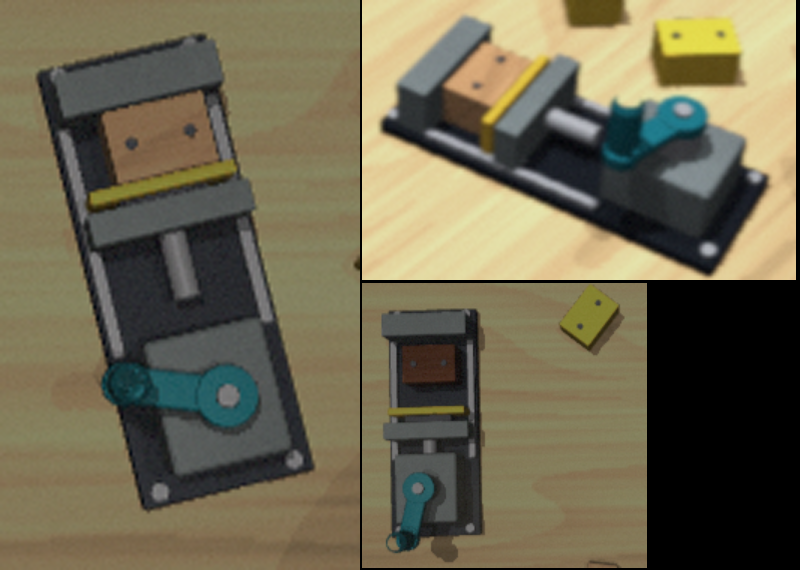

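The pine block at (160,140) in the crop is square against the fixed jaw, with the sprung pad pressed up against it. The knob at (128,383) is at the stop angle, and the walnut clamp looks unchanged.

```bash
python3 -c "
from plant import ticket,readout
print(readout.get_state()['contact_force']);print(ticket.finish_job())"
```

```text
[-0.40135165  0.79744763 -0.5560461 ]
the job is handed in; nothing more can be done
None
```

The pine block is clamped. I gripped the crank knob of its clamp and turned it clockwise from about 0.37 rad to the hard stop. Then I let go and moved the arm clear, and handed the job in at about 11.7 s of the 50 s allowed.

- **Stop reached:** the last measured angle was about 8.21 rad against the nominal 8.2. Two further 2 mm pushes moved the knob less than 0.5 mm while the measured force rose to about 15 N.
- **Final pictures:** the pine block sits square against the fixed jaw with the yellow pad pressed onto it. The walnut clamp looks unchanged, and the arm touches nothing.
- **Disagreement:** the clamp's origin is not at the centre of its base, as I first assumed. The hub seen by the cameras lay about 20 mm from that estimate, so I used the hub, which put the knob 64 mm from the axis against the 65 mm given. I then shifted the axis by about 2 mm while turning.

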